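# Clamp a sample pan on the shaker with the cam lever

### The job

Take only the top pan off the nested stack, leaving the others and everything else on the bench where they are, and set it gently, upright and lengthwise between the rubber pad and the end stop of the shaker's clamp. Then turn the cam lever counter-clockwise until the pad has closed the gap and grips the pan with about 30 N, without overrunning and crushing the pan at any moment, and let go.

Things in the scene. Friction and masses are not known exactly. Their poses are not given: they have to be found in the camera images.
- pan_top: Topmost of three identical nested bare-metal sample pans, about 0.15 kg. Open-topped, 48 mm high: the upper 18 mm is an upright collar, 84 mm long (x) by 60 mm wide (y) outside, walls 3 mm; below it a tapered body narrows to 67 x 43 mm at the floor. Origin: centre of the underside; z up to the mouth, x along the length.
- pan_mid: The second pan of the stack, same size and frame. Nested pans stand 18 mm above one another, collar on rim: only each pan's 18 mm collar shows, flush with the next one's, so a grip reaching more than 18 mm below the top rim takes two pans.
- pan_low: The lowest pan of the stack, same size and frame; it stands on a grey mat 4 mm thick.
- shaker: Fixed white shaker, 290 x 180 mm. Origin on the bench right below the nest; x is the clamping direction (pad to end stop), z up. Its platform is 50 mm above the bench. The end stop (steel, 44 mm wide, 12 mm thick, top 47 mm above the platform) faces the pad; it is reset along x every time: its face lies anywhere from 45 to 53.5 mm on the +x side of the origin.
- platform: The shaker's bare-metal top plate that the pan stands on, 280 x 170 x 10 mm, top face 50 mm above the bench. Same frame and origin as shaker.
- nest (a point): Point on the platform's top face where the pan's underside centre belongs, midway across the clamp; shaker axes. A pan set here with its length along x clears pad and stop by at least 3 mm each while the lever is still as found.
- pad: Rubber-faced pad of the clamp, 42 mm wide, 30 mm high, 17 to 47 mm above the platform, borne on stiff springs (about 10 N per mm) by the sliding jaw that the cam pushes to +x. Same axes as the shaker; its origin lies on the bench plane and says little: use pad_face.
- pad_face (a point): Centre of the pad's pressing face, 32 mm above the platform. It moves to +x as the lever turns, pushes the pan along the platform to the end stop, and then stays while its springs compress.
- cam_pivot (a point): Upright axis of the cam lever, 116.5 mm from the shaker's origin on the -x side, at the height of lever_grip. The pad advances 12 mm per rad of lever.
- lever_grip (a point): On the lever's upright round black handle: 18 mm diameter, from 7.5 to 57.5 mm above the platform, this point 37.5 mm above it and 85 mm from the pivot. The handle turns with the lever. Seen from above, the lever points 123 degrees counter-clockwise from the shaker's x axis when fully open and closes counter-clockwise.
- jar_a: Bystander: amber glass jar with black cap, 64 mm diameter, 115 mm tall.
- jar_b: Bystander: small clear jar with cap, 52 mm diameter, 90 mm tall.
- clipboard: Bystander: clipboard with paper, 310 x 220 mm, lying flat on the bench (fixed).
- lever (a joint): Angle of the cam lever: 0 fully open, 2.1 rad at its end; starts at 0 to 0.15. Turning it freely takes a steady 6 to 7 N at the handle (0.56 Nm friction); it stays where left. The gap closes somewhere between 0.7 and 1.4 rad; from there the handle needs about 1.4 N more per 10 N of clamping force, and 30 N of clamping is reached about 0.3 rad further on.
Not all that is in view belongs to the job. Leave any purple or turquoise look-alike of the pan_mid alone.

How it is judged:
By the outcome, as a careful person would: the job done as asked, in the order asked, and still so for the second after the job is handed in, with the robot touching nothing.
It also fails if it takes over 72 s, if anything falls off the work surface, if the arm or the gripper's body presses on something with over 40 N, if the wrist force passes 120 N, or if a joint passes its speed limit or range.

### The arm

A 6-joint arm with a two-finger parallel gripper is mounted at the origin on the work surface. World frame = base frame: x ahead of the robot, y to its left, z up, the work surface at z = 0. Lengths are in m, angles in rad, forces in N, time in s.
With the tool pointing down it reaches from about 0.375 to 0.9 m from the base axis. Payload 3.1 kg.
Tool frame: the origin (TCP) lies at the very end of the fingers, on their centre line; the grasp point (between the pads) lies 19 mm behind it (manip.grip_depth is the distance from the TCP to the grasp point, in m); z points along the fingers, y is the line along which they close (so a half turn about z gives the same grasp; the last joint's range is limited). The gripper opens to 85 mm and grips with 20 to 120 N. Pads are 22 mm wide; open, the fingers measure 114 mm over their backs; the gripper's body (76 mm by 85 mm) begins 54 mm behind the grasp point. The pads swing forward as they close: fully open they stand 13 mm farther back than shut.
Start: joints at [1.038, 0.527, 1.433, -0, 1.181, -0.178], TCP at [0.216, 0.586, 0.231] pointing down, gripper open.
Joint ranges: [-3.08, 3.08], [-0.75, 2.2], [0.22, 2.44], [-1.43, 4.57], [0, 2.65], [-2.85, 2.85]. Speed limits (rad/s): [2.79, 2.79, 3.14, 3.14, 3.14, 3.14].

### API

Orientations are given as a unit quaternion [x, y, z, w].
In Python, from station import manip, vision gives the robot as it stands. The module is installed in compiled form; this text tells all that it offers.
- The arm moves only by the tool send_rows, never from a script. Its argument "rows" is a list of rows, each a list of 7 numbers: the shift along the tool's x, y, z in mm, then the turn, a rotation vector about the tool's x, y, z in degrees, then the closure, from 0 (fully open) to 1 (shut). A call has 1 to 12 rows; each row shifts and turns the commanded pose from where the row before left it, along the tool's axes as they then stand; what a row does not reach is not made up. A row lasts 1/12 s, in which the tool goes at most 41.7 mm and 7.16 degrees, less where a joint would pass 70% of its speed; a pose out of reach is approached as far as the arm can. A call with a gripper value outside its range is refused whole. The fingers move at their own pace and stop on an object; "force" is the grip in N (left out, the last holds). Time passes only in rows, so rows that do not move let the fingers close. It gives the time, the measured TCP pose, the force, the opening and the grip force at its end, in the units of the state.
- manip.sense(): the state, without advancing time (a new reading comes with each control period).
- vision.camera(name): name is "side" or "top" or "wrist"; returns a dict with "frame" (420x560x3 uint8, red, green, blue), "fovy" (degrees; the focal length in pixels is half the picture's height over the tangent of half this angle, whatever the lens; pixels are square), "cx", "cy" (the principal point, pixels), "rvec" (rotation vector, rad) and "tvec" (3), from world to camera coordinates, as OpenCV has them. Camera axes: x right, y down, z forward; pixel columns grow to the right and rows downward; lengths in m; the calibration is good to about 2 mm. A picture is of the moment at which its call begins. There is no depth.
- manip.sign_off(): hands the job in; it is judged then, once.
The state is a dict: "time": time; "joint_positions": joint angles; "joint_vel": joint speeds; "joint_torque": joint torques, N m; "tcp_pos": TCP position; "eef_rot": TCP orientation; "force": force on the tool from outside, world axes, zero at the start; "ft_torque": the same for the moment, N m; "width": finger opening in m; "finger_force": force on a finger pad.
Only numpy, scipy, OpenCV 4.12 (cv2) and the standard library are available. Lean on these libraries where they do the work, as an engineer would, in place of code of your own. Each camera call takes 0.05 s, during which the arm holds its last target. There are 200 camera calls.

## Working session

There is one attempt and no reset: what is moved stays moved. The work goes in short steps, Python scripts to look and compute and a tool call to move; the robot and the scene stay as the last step left them, time stands still between calls to the robot, and variables do not carry over. Pictures are saved under pics/ and viewed, at most 10 in all, crops included, and the job is handed in when it is done.

Besides the shell and the picture viewer there is one more tool, called after ">>>" by a JSON object that holds its "op" and its "data". send_rows: Moves the arm, as the interface text tells. Its arguments: {"type":"object","properties":{"rows":{"type":"array","items":{"type":"array","items":{"type":"number"}}},"force":{"type":"number"}},"required":["rows"]}

```bash
mkdir -p pics
python3 - <<'E'
from station import manip, vision
import cv2, numpy as np, pickle
d={}
for n in("top","side"):
    c=vision.camera(n); d[n]=c
    cv2.imwrite(f"pics/{n}0.png",cv2.cvtColor(c["frame"],cv2.COLOR_RGB2BGR))
    print(n,c["fovy"],c["cx"],c["cy"],c["rvec"],c["tvec"])
pickle.dump(d,open("cams0.pkl","wb"))
s=manip.sense(); print(s, manip.grip_depth)
E
```

```text
top 48.88871513862989 281.50650236696305 212.0005773131878 [ 2.16513592 -2.16171982  0.13692453] [0.00840526 0.52246378 1.37731352]
side 47.611816373130736 283.023496978854 207.55724049249943 [ 2.059511   -0.46924964  0.3026792 ] [-0.48053246  0.20437914  1.01014744]
{'time': 0.1, 'joint_positions': array([ 1.03848720e+00,  5.28395342e-01,  1.43378635e+00,  1.83308557e-06,
        1.18137178e+00, -1.78502015e-01]), 'joint_vel': array([-0.00157062, -0.00188162, -0.00339507,  0.00308883, -0.00067956,
       -0.00016082]), 'joint_torque': array([-5.02940493e-04, -4.43306565e+01, -1.78585267e+01, -2.38350549e-04,
        3.87668086e-03,  5.88612934e-06]), 'tcp_pos': array([0.21618681, 0.58573576, 0.23041398]), 'eef_rot': array([ 1.75982562e-01,  9.84392796e-01, -9.18844906e-04, -3.41948532e-04]), 'force': array([ 1.41584223,  0.48742644, -0.37496286]), 'ft_torque': array([ 0.00739363,  0.00505954, -0.01161741]), 'finger_force': 0.0, 'width': 0.08519962508516918} 0.0187
```

View pics/top0.png

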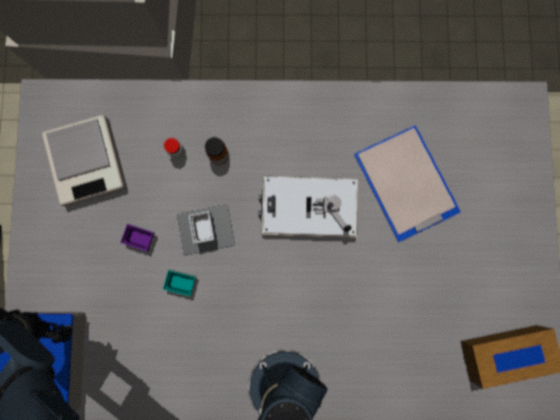

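View pics/side0.png

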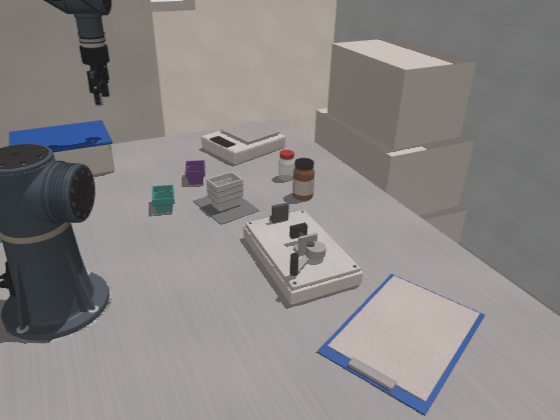

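The top view shows the three-collar nested grey-metal stack on its mat at about (203,228), with purple (138,238) and turquoise (180,284) single pans as look-alikes. The grey stack on the mat is the one that fits. The shaker is centred at about (310,207), with the end stop at (270,206), the pad at (308,207), the pivot at (331,205) and the handle at (347,228). The side view agrees: stack at (225,190), stop (280,213), pad (299,230), handle (294,264).

```bash
cat > h.py <<'E'
import numpy as np, cv2
def P(c):
    R=cv2.Rodrigues(np.array(c["rvec"],float))[0]; t=np.array(c["tvec"],float).ravel()
    f=c["frame"].shape[0]/2/np.tan(np.radians(c["fovy"])/2); return R,t,f
def ray(c,u,v,z):
    R,t,f=P(c); d=R.T@np.array([(u-c["cx"])/f,(v-c["cy"])/f,1]); o=-R.T@t
    return o+d*(z-o[2])/d[2]
def proj(c,p):
    R,t,f=P(c); q=R@np.asarray(p,float)+t; return np.array([c["cx"]+f*q[0]/q[2],c["cy"]+f*q[1]/q[2]])
def save(c,name,box=None,k=1):
    im=cv2.cvtColor(c["frame"],cv2.COLOR_RGB2BGR)
    if box: x0,y0,x1,y1=box; im=im[y0:y1,x0:x1]
    cv2.imwrite(name,cv2.resize(im,None,fx=k,fy=k,interpolation=cv2.INTER_CUBIC))
E
python3 - <<'E'
import pickle; from h import *
d=pickle.load(open("cams0.pkl","rb")); c=d["top"]
save(c,"pics/crop1.png",(170,165,370,265),4)
# shaker white mask
g=cv2.cvtColor(c["frame"],cv2.COLOR_RGB2HSV)
m=((g[...,2]>170)&(g[...,1]<40)).astype(np.uint8); m[:165]=0;m[260:]=0;m[:,:245]=0;m[:,375:]=0
m=cv2.morphologyEx(m,cv2.MORPH_CLOSE,np.ones((9,9)))
cs=max(cv2.findContours(m,0,2)[0],key=cv2.contourArea); r=cv2.minAreaRect(cs); b=cv2.boxPoints(r); print(r)
w=np.array([ray(c,u,v,.05) for u,v in b]); print(w.round(4), np.linalg.norm(w[0]-w[1]),np.linalg.norm(w[1]-w[2]))
for n,u,v,z in(("stack",203,228,.088),("stop",270,206,.097),("pad",308,207,.097),("piv",331,205,.0875),("hand",347,228,.107),("jarA",215,145,.115)): print(n,ray(c,u,v,z).round(3))
E
```

```text
((309.5400085449219, 205.2200164794922), (93.04832458496094, 55.129337310791016), 1.7899105548858643)
[[ 0.4619  0.0671  0.05  ]
 [ 0.6295  0.0629  0.05  ]
 [ 0.6212 -0.2195  0.05  ]
 [ 0.4536 -0.2113  0.05  ]] 0.16763255715966902 0.28254533705070656
stack [0.468 0.238 0.088]
stop [0.532 0.043 0.097]
pad [ 0.529 -0.067  0.097]
piv [ 0.537 -0.136  0.087]
hand [ 0.467 -0.179  0.107]
jarA [0.709 0.204 0.115]
```

View pics/crop1.png

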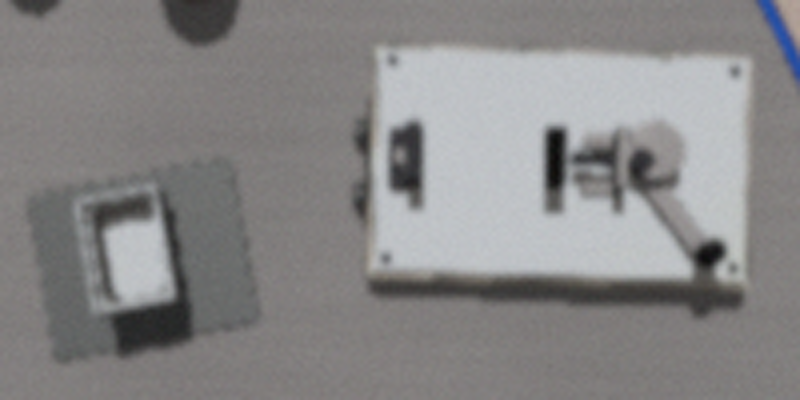

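The crop confirms it: the bare-metal stack on the grey mat has its rim corners at about (189,215), (209,211), (216,240) and (195,243) in full-image pixels. Its length points about 12° off world x. The pan colour matches the description, and the purple and turquoise pans are the decoys.

```bash
cat >> h.py <<'E'
from scipy.spatial.transform import Rotation as Ro
def yaw(s):  # heading of tool y
    R=Ro.from_quat(s["eef_rot"]).as_matrix(); return np.degrees(np.arctan2(R[1,1],R[0,1]))
def plan(s,p,yw):
    """turn about tool z (deg) to bring tool y to heading yw; then shift in mm with tool axes afterwards, tool straight down"""
    a=(yw-yaw(s)+90)%180-90
    c,n=np.cos(np.radians(yw)),np.sin(np.radians(yw))
    R0=Ro.from_quat(s["eef_rot"]).as_matrix()
    R1=Ro.from_rotvec([0,0,np.radians(a)]).as_matrix()@R0
    d=np.asarray(p)-s["tcp_pos"]
    return "turn z %.2f  shift before turn %s after turn %s tilt %s"%(-a,(R0.T@d*1000).round(1),(R1.T@d*1000).round(1),R0[:2,2].round(4))
E
python3 - <<'E'
from station import manip,vision
from h import *
s=manip.sense(); c=vision.camera("wrist"); R,t,f=P(c)
o=-R.T@t; Rt=Ro.from_quat(s["eef_rot"]).as_matrix()
print("cam in tool",(Rt.T@(o-s["tcp_pos"])).round(4),"axis in tool",(Rt.T@R.T).round(3),f,c["fovy"])
print(plan(s,[.468,.238,.23],102.6)); print(yaw(s))
E
```

```text
cam in tool [ 0.0736 -0.0004 -0.1421] axis in tool [[-0.001 -0.958 -0.285]
 [ 1.    -0.001  0.   ]
 [-0.001 -0.285  0.958]] 341.1689276039909 63.2271581008249
turn z -32.87  shift before turn [-356.7 -238.9    0.8] after turn [-169.9 -394.3    1.1] tilt [-0.001  -0.0017]
69.72832507133127
```

>>> {"op": "send_rows", "data": {"rows": [[-29.7, -19.9, 0, 0, 0, 0, 0], [-29.7, -19.9, 0, 0, 0, 0, 0], [-29.7, -19.9, 0, 0, 0, 0, 0], [-29.7, -19.9, 0, 0, 0, 0, 0], [-29.7, -19.9, 0, 0, 0, 0, 0], [-29.7, -19.9, 0, 0, 0, 0, 0], [-29.7, -19.9, 0, 0, 0, 0, 0], [-29.7, -19.9, 0, 0, 0, 0, 0], [-29.7, -19.9, 0, 0, 0, 0, 0], [-29.7, -19.9, 0, 0, 0, 0, 0], [-29.7, -19.9, 0, 0, 0, 0, 0], [-29.7, -19.9, 0, 0, 0, 0, 0]]}}

```text
time: 1.15
tcp_pos: [0.4687, 0.2372, 0.2312]
eef_rot: [0.176, 0.984, -0.0, -0.0]
force: [1.0, 0.0, 0.4]
width: 0.0853
finger_force: 0.0
```

>>> {"op": "send_rows", "data": {"rows": [[0, 0, 0, 0, 0, -6.6, 0], [0, 0, 0, 0, 0, -6.6, 0], [0, 0, 0, 0, 0, -6.6, 0], [0, 0, 0, 0, 0, -6.6, 0], [0, 0, 0, 0, 0, -6.5, 0], [0, 0, 0, 0, 0, 0, 0], [0, 0, 0, 0, 0, 0, 0], [0, 0, 0, 0, 0, 0, 0]]}}

```text
time: 1.82
tcp_pos: [0.468, 0.2388, 0.2312]
eef_rot: [-0.109, 0.994, -0.0, -0.0]
force: [0.0, 0.3, -0.1]
width: 0.0851
finger_force: 0.0
```

Run:
```python
from station import manip,vision
from h import *; import pickle
s=manip.sense(); c=vision.camera("wrist"); print(s["time"],s["tcp_pos"],yaw(s))
pickle.dump((s,c),open("w1.pkl","wb")); save(c,"pics/w1.png")
```

```text
1.8167 [0.46795787 0.23879347 0.23118833] 102.49424894546432
```

View pics/w1.png

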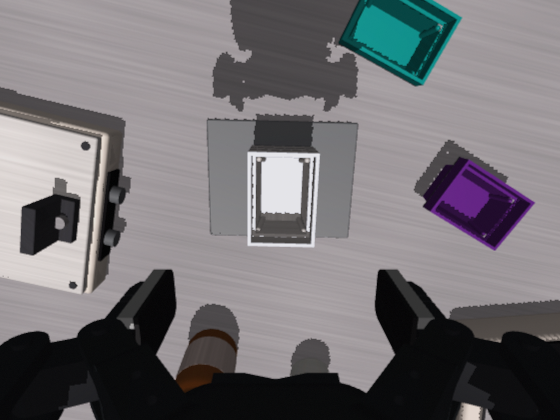

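The wrist view shows the stack's white rim with corners at about (248,152), (318,152), (315,246) and (248,246), standing on the grey mat. The turquoise pan is at (400,35), the purple one at (480,200) and the end stop at (50,222).

Run:
```python
from h import *; import pickle
s,c=pickle.load(open("w1.pkl","rb")); g=cv2.cvtColor(c["frame"],cv2.COLOR_RGB2GRAY)
m=(g>185).astype(np.uint8); m[:,:235]=0;m[:,335:]=0;m[:140]=0;m[255:]=0
cs=np.vstack([k for k in cv2.findContours(m,0,2)[0] if len(k)>8]); 
h=cv2.convexHull(cs); q=cv2.approxPolyN(h,4,ensure_convex=True).reshape(-1,2) ; print(q.tolist(), cv2.minAreaRect(cs))
w=np.array([ray(c,u,v,.088) for u,v in q.astype(float)]); print(w.round(4)); print(np.linalg.norm(w-np.roll(w,1,0),axis=1).round(4)); 
ctr=w.mean(0); print("ctr",ctr)
W=np.array([ray(c,u,v,.088)[:2] for u,v in h.reshape(-1,2).astype(float)]).astype(np.float32); r=cv2.minAreaRect(W*1000); print(r)
for z in (.08,.088,.096):
  r=cv2.minAreaRect(np.array([ray(c,u,v,z)[:2]*1000 for u,v in h.reshape(-1,2).astype(float)],np.float32));print(z,r)
print(plan(s,[ctr[0],ctr[1],.1],102.5))
```

```text
[[319, 153], [314, 247], [247, 246], [248, 152]] ((282.4549865722656, 199.3917694091797), (71.14649963378906, 93.9257583618164), 1.3639274835586548)
[[0.4219 0.2663 0.088 ]
 [0.5043 0.283  0.088 ]
 [0.5163 0.2239 0.088 ]
 [0.4338 0.2085 0.088 ]]
[0.059  0.0841 0.0603 0.084 ]
ctr [0.4690507  0.24544107 0.088     ]
((468.9804382324219, 245.36151123046875), (83.94681549072266, 60.2896614074707), 11.055944442749023)
0.08 ((471.02618408203125, 245.98992919921875), (86.3005142211914, 61.980106353759766), 11.05589771270752)
0.088 ((468.9804382324219, 245.3615264892578), (83.94681549072266, 60.28968048095703), 11.055944442749023)
0.096 ((466.9347839355469, 244.73316955566406), (81.59310150146484, 58.59923553466797), 11.055940628051758)
turn z -0.01  shift before turn [ -2.5   6.3 131.2] after turn [ -2.5   6.3 131.2] tilt [-0.0003 -0.0001]
```

>>> {"op": "send_rows", "data": {"rows": [[-2.5, 6.3, 0, 0, 0, 1.4, 0], [0, 0, 35, 0, 0, 0, 0], [0, 0, 35, 0, 0, 0, 0], [0, 0, 30, 0, 0, 0, 0], [0, 0, 20, 0, 0, 0, 0], [0, 0, 10, 0, 0, 0, 0], [0, 0, 0, 0, 0, 0, 0], [0, 0, 0, 0, 0, 0, 0]]}}

```text
time: 2.53
tcp_pos: [0.4695, 0.2456, 0.1015]
eef_rot: [-0.098, 0.995, 0.0, 0.0]
force: [0.0, 0.8, 0.3]
width: 0.0853
finger_force: 0.0
```

Run:
```python
from station import manip,vision
from h import *
s=manip.sense(); print(yaw(s),plan(s,[.469,.2454,.071],101.1)); c=vision.camera("wrist"); save(c,"pics/w2.png")
```

```text
101.201731021349 turn z 0.10  shift before turn [ 0.5 -0.1 30.5] after turn [ 0.5 -0.1 30.5] tilt [0.0001 0.    ]
```

View pics/w2.png

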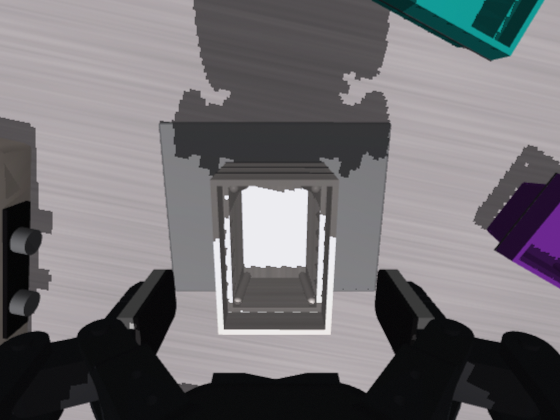

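The wrist view shows the rim (218–331 px across) centred between the fingers at (170) and (382), so it's clear to descend.

>>> {"op": "send_rows", "data": {"rows": [[0.5, 0, 12, 0, 0, 0, 0], [0, 0, 10, 0, 0, 0, 0], [0, 0, 6, 0, 0, 0, 0], [0, 0, 2.5, 0, 0, 0, 0], [0, 0, 0, 0, 0, 0, 0], [0, 0, 0, 0, 0, 0, 0.1], [0, 0, 0, 0, 0, 0, 0.2], [0, 0, 0, 0, 0, 0, 0.3], [0, 0, 0, 0, 0, 0, 0.4], [0, 0, 0, 0, 0, 0, 0.4], [0, 0, 0, 0, 0, 0, 0.5], [0, 0, 0, 0, 0, 0, 0.5]], "force": 35}}

```text
time: 3.58
tcp_pos: [0.469, 0.2454, 0.0715]
eef_rot: [-0.098, 0.995, 0.0, 0.001]
force: [-1.3, -1.1, 5.0]
width: 0.0588
finger_force: 37.5
```

Run:
```python
from station import manip,vision
from h import *
s=manip.sense(); print(s["tcp_pos"],s["width"],s["finger_force"],s["force"],s["ft_torque"]); c=vision.camera("side"); save(c,"pics/s2.png",(160,120,310,240),5)
```

```text
[0.4690291  0.24541472 0.07147378] 0.05876738973573386 37.53847002983093 [-1.26284443 -1.05353144  5.03664715] [-0.16294486  0.0763522  -0.01908936]
```

View pics/s2.png

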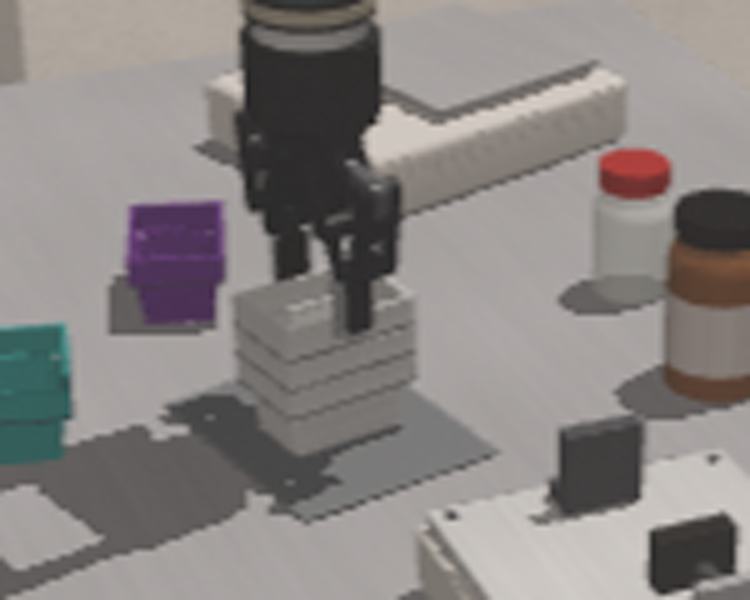

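The fingertips stop at about (355,330) in the crop, on the top collar just above its seam. Lifting gently.

>>> {"op": "send_rows", "data": {"rows": [[0, 0, -1, 0, 0, 0, 0.5], [0, 0, -2, 0, 0, 0, 0.5], [0, 0, -4, 0, 0, 0, 0.5], [0, 0, -6, 0, 0, 0, 0.5], [0, 0, -9, 0, 0, 0, 0.5], [0, 0, -12, 0, 0, 0, 0.5], [0, 0, -15, 0, 0, 0, 0.5], [0, 0, -15, 0, 0, 0, 0.5], [0, 0, -15, 0, 0, 0, 0.5], [0, 0, -15, 0, 0, 0, 0.5], [0, 0, -15, 0, 0, 0, 0.5], [0, 0, -15, 0, 0, 0, 0.5]]}}

```text
time: 4.63
tcp_pos: [0.4684, 0.2453, 0.1963]
eef_rot: [-0.098, 0.995, 0.0, 0.0]
force: [0.4, -0.6, -1.7]
width: 0.059
finger_force: 38.0
```

>>> {"op": "send_rows", "data": {"rows": [[0, 0, -10, 0, 0, 0, 0.5], [0, 0, -5, 0, 0, 0, 0.5], [0, 0, 0, 0, 0, 0, 0.5], [0, 0, 0, 0, 0, 0, 0.5]]}}

```text
time: 4.97
tcp_pos: [0.4684, 0.2453, 0.2098]
eef_rot: [-0.098, 0.995, -0.0, -0.0]
force: [-0.2, -0.7, -1.0]
width: 0.059
finger_force: 38.0
```

Run:
```python
from station import manip,vision
from h import *
s=manip.sense(); print(s["time"],s["tcp_pos"],s["width"],s["finger_force"],s["force"],s["ft_torque"]); c=vision.camera("side"); save(c,"pics/s3.png",(160,70,310,240),3.5)
```

```text
4.9667 [0.46837795 0.24530205 0.20976878] 0.05900004439567765 37.991175055503845 [-0.16273155 -0.72404    -1.01048608] [-0.00678865 -0.02082213  0.00714656]
```

View pics/s3.png

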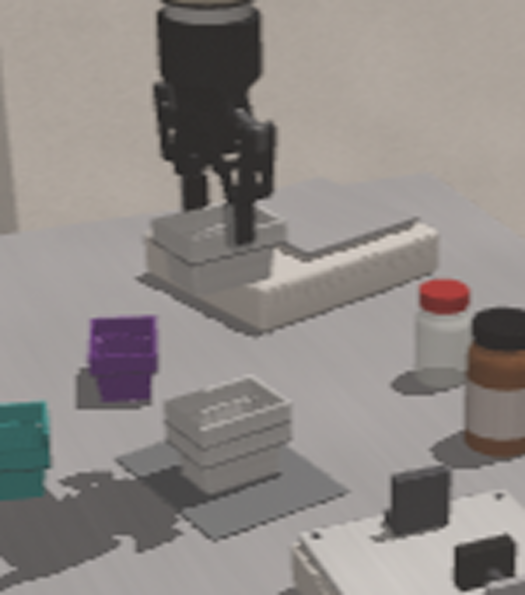

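Only one pan came up, and the other two still stand on the mat at (228,430) in the crop. Next I'll move to view the shaker with the wrist camera.

Run:
```python
from station import manip
from h import *
s=manip.sense(); print(plan(s,[.605,-.05,.22],88.3), s["joint_positions"])
```

```text
turn z 12.93  shift before turn [ -76.8 -316.2  -10.8] after turn [-145.6 -291.   -10.9] tilt [-0.0014 -0.0004] [ 2.70929612e-01  4.28074635e-01  1.69712748e+00 -1.28139909e-05
  1.01783134e+00 -1.49580863e+00]
```

>>> {"op": "send_rows", "data": {"rows": [[-3, -13, -1, 0, 0, 0, 0.5], [-6, -25, -1, 0, 0, 0, 0.5], [-7, -29, -1, 0, 0, 0, 0.5], [-7, -29, -1, 0, 0, 0, 0.5], [-7, -29, -1, 0, 0, 0, 0.5], [-7, -29, -1, 0, 0, 0, 0.5], [-7, -29, -1, 0, 0, 0, 0.5], [-7, -29, -1, 0, 0, 0, 0.5], [-7, -29, -1, 0, 0, 0, 0.5], [-7, -29, -1, 0, 0, 0, 0.5], [-7, -27, -1, 0, 0, 0, 0.5], [-5, -19, 0, 0, 0, 0, 0.5]]}}

```text
time: 6.02
tcp_pos: [0.6063, -0.0522, 0.2195]
eef_rot: [-0.097, 0.995, -0.0, -0.001]
force: [0.3, 0.1, -1.3]
width: 0.0589
finger_force: 38.1
```

>>> {"op": "send_rows", "data": {"rows": [[0, 0, 0, 0, 0, 4.3, 0.5], [0, 0, 0, 0, 0, 4.3, 0.5], [0, 0, 0, 0, 0, 4.3, 0.5], [0, 0, 0, 0, 0, 0, 0.5], [0, 0, 0, 0, 0, 0, 0.5], [0, 0, 0, 0, 0, 0, 0.5]]}}

```text
time: 6.52
tcp_pos: [0.6053, -0.0494, 0.22]
eef_rot: [0.014, 1.0, 0.0, -0.001]
force: [-0.6, 0.1, -2.1]
width: 0.0589
finger_force: 38.2
```

Run:
```python
from station import manip,vision
from h import *; import pickle
s=manip.sense(); c=vision.camera("wrist"); print(s["time"],s["tcp_pos"],yaw(s),s["finger_force"],s["width"])
pickle.dump((s,c),open("w4.pkl","wb")); save(c,"pics/w4.png",None,1.4)
```

```text
6.5167 [ 0.60533843 -0.04939695  0.22002139] 88.42696087541411 38.1866329908371 0.05894475340490099
```

View pics/w4.png

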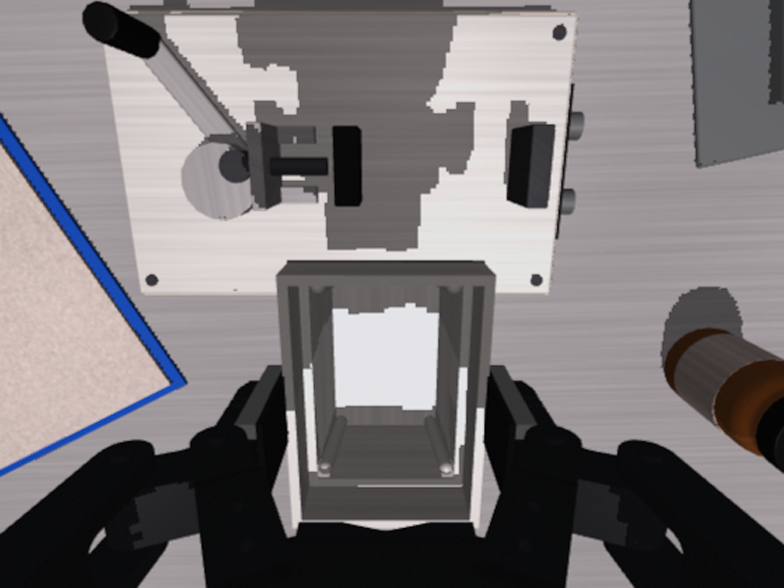

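The wrist view (scaled by 1.4) shows the pad front edge at column 361 (rows 126–206), the stop at columns 507–555 (rows 125–208), the platform screws at (560,32), (537,280) and (152,280), the pivot at (236,167), and the handle from its top at (103,20) to about (140,45). The pan hangs level in the grip.

Run:
```python
from h import *; import pickle
s,c=pickle.load(open("w4.pkl","rb")); g=cv2.cvtColor(c["frame"],cv2.COLOR_RGB2GRAY)
scr=[]
for u,v in((560,32),(537,280),(152,280)):
    u/=1.4;v/=1.4;x,y=int(u)-8,int(v)-8
    w=g[max(y,0):y+17,x:x+17].astype(float); wt=np.clip(np.median(w)-30-w,0,None); yy,xx=np.mgrid[:w.shape[0],:w.shape[1]]
    p=(x+(wt*xx).sum()/wt.sum(),max(y,0)+(wt*yy).sum()/wt.sum()); W=ray(c,*p,.05); scr.append(W); print(np.round(p,1),W.round(4))
d=scr[1]-scr[2]; e=scr[0]-scr[1]
print("axis deg",np.degrees(np.arctan2(d[1],d[0])),"lateral",np.degrees(np.arctan2(e[1],e[0])),np.linalg.norm(d),np.linalg.norm(e))
for r in (100,110,120,130,140): print(r,"stop",g[r,355:402].tolist())
for r in (100,120,140): print(r,"pad",g[r,230:265].tolist())
for col in (246,252): print(col,"pad col",g[85:152,col].tolist())
for col in (382,388): print(col,"stop col",g[82:156,col].tolist())
```

```text
[399.3  22.8] [0.466  0.0566 0.05  ]
[382.8 199.6] [0.6159 0.0523 0.05  ]
[108.  199.7] [ 0.6085 -0.2072  0.05  ]
axis deg 88.37024164859665 lateral 178.33497782858748 0.2596294763747423 0.14988996788777265
100 stop [220, 219, 220, 220, 219, 188, 104, 103, 104, 83, 28, 15, 15, 15, 16, 16, 15, 15, 16, 16, 15, 16, 14, 15, 24, 44, 58, 59, 61, 60, 58, 57, 57, 56, 56, 56, 55, 56, 56, 54, 92, 173, 216, 215, 216, 216, 212]
110 stop [227, 226, 227, 227, 226, 196, 108, 108, 92, 45, 15, 15, 16, 15, 14, 17, 16, 15, 15, 16, 16, 16, 14, 20, 39, 57, 61, 60, 60, 59, 59, 59, 60, 58, 59, 58, 57, 57, 56, 87, 173, 224, 224, 223, 224, 219, 197]
120 stop [221, 222, 221, 222, 221, 189, 102, 95, 62, 15, 15, 15, 15, 16, 14, 16, 15, 15, 15, 15, 15, 15, 16, 34, 54, 61, 61, 61, 61, 61, 60, 59, 59, 59, 59, 59, 58, 58, 87, 168, 217, 218, 217, 218, 213, 187, 121]
130 stop [222, 222, 221, 221, 191, 102, 103, 81, 25, 14, 15, 16, 16, 15, 14, 16, 15, 16, 15, 15, 15, 16, 34, 58, 65, 63, 62, 61, 62, 61, 61, 61, 61, 59, 56, 57, 56, 77, 164, 221, 221, 221, 222, 218, 193, 129, 23]
140 stop [222, 222, 223, 222, 222, 223, 1
[... 1036 characters left out ...]
, 8, 8, 9, 7, 8, 7, 9, 8, 7, 58, 103, 103, 101, 102]
382 stop col [213, 217, 220, 220, 191, 104, 84, 48, 57, 57, 57, 56, 56, 57, 58, 58, 59, 61, 59, 59, 58, 58, 58, 60, 60, 59, 59, 60, 60, 61, 61, 60, 60, 60, 59, 59, 60, 61, 61, 62, 60, 60, 59, 60, 62, 62, 62, 61, 61, 62, 63, 63, 63, 63, 63, 62, 61, 60, 59, 59, 59, 59, 61, 61, 61, 59, 113, 192, 221, 224, 226, 225, 223, 222]
388 stop col [213, 215, 219, 220, 192, 103, 83, 48, 56, 57, 56, 56, 56, 56, 57, 56, 56, 56, 56, 56, 58, 59, 60, 58, 58, 57, 57, 57, 58, 59, 59, 59, 60, 59, 60, 60, 60, 59, 59, 58, 58, 59, 59, 59, 60, 58, 57, 57, 59, 61, 60, 59, 59, 60, 61, 61, 60, 59, 58, 59, 59, 58, 57, 56, 56, 55, 111, 193, 221, 223, 226, 225, 224, 222]
```

Run:
```python
from h import *; import pickle
s,c=pickle.load(open("w4.pkl","rb"))
a=np.radians(88.36); X=np.array([np.cos(a),np.sin(a)]); Y=np.array([-X[1],X[0]])
f=lambda u,v,z:(lambda p:(round(1000*p@X,1),round(1000*p@Y,1)))(ray(c,u,v,z)[:2])
for v,t,b in((100,379.6,364.6),(120,378.2,363),(140,376.3,361.7)): print("stop top",f(t,v,.097),"bottom",f(b,v,.05))
for v,u in((100,257.4),(120,257.8),(140,258)): print("padface",f(u,v,.067),f(u,v,.097))
print("pad lat",f(250,89.3,.097),f(250,146.6,.097)); print("stop lat",f(388,88,.097),f(386,148.3,.097))
for z in (.0875,.1,.11): print("pivot",z,f(236/1.4,167/1.4,z))
print("handle top",f(100/1.4,22/1.4,.1075),"bot",f(145/1.4,47/1.4,.0575))
print("platform screws mid",f(108,199.7,.05),f(382.8,199.6,.05),f(399.3,22.8,.05))
# handle mask
g=cv2.cvtColor(c["frame"],cv2.COLOR_RGB2GRAY); m=(g[:60,50:125]<40).astype(np.uint8)
k=max(cv2.findContours(m,0,2)[0],key=cv2.contourArea).reshape(-1,2)+[50,0]; print(cv2.minAreaRect(k)); print(k[::3].tolist())
```

```text
stop top (np.float64(45.3), np.float64(-525.8)) bottom (np.float64(46.0), np.float64(-524.5))
stop top (np.float64(45.5), np.float64(-540.1)) bottom (np.float64(45.9), np.float64(-541.4))
stop top (np.float64(45.3), np.float64(-554.9)) bottom (np.float64(46.0), np.float64(-558.7))
padface (np.float64(-46.5), np.float64(-525.0)) (np.float64(-45.1), np.float64(-525.8))
padface (np.float64(-46.4), np.float64(-540.9)) (np.float64(-45.0), np.float64(-540.1))
padface (np.float64(-46.5), np.float64(-557.4)) (np.float64(-45.0), np.float64(-554.9))
pad lat (np.float64(-50.4), np.float64(-518.4)) (np.float64(-51.2), np.float64(-559.9))
stop lat (np.float64(50.8), np.float64(-517.4)) (np.float64(53.3), np.float64(-561.1))
pivot 0.0875 (np.float64(-114.8), np.float64(-539.9))
pivot 0.1 (np.float64(-111.0), np.float64(-539.6))
pivot 0.11 (np.float64(-108.0), np.float64(-539.3))
handle top (np.float64(-167.5), np.float64(-472.8)) bot (np.float64(-170.3), np.float64(-473.9))
platform screws mid (np.float64(-189.7), np.float64(-614.2)) (np.float64(69.9), np.float64(-614.1)) (np.float64(70.0), np.float64(-464.3))
((85.60000610351562, 21.79999542236328), (59.032188415527344, 25.93838882446289), 26.56505012512207)
[[68, 1], [65, 3], [62, 4], [61, 7], [60, 15], [61, 20], [64, 24], [71, 28], [74, 30], [78, 31], [82, 33], [86, 34], [90, 36], [94, 37], [97, 39], [107, 40], [110, 38], [112, 30], [113, 25], [109, 21], [105, 18], [101, 16], [98, 14], [95, 13], [91, 10], [87, 9], [83, 6], [80, 5], [77, 3], [71, 2]]
```

Run:
```python
from h import *; import pickle
from station import manip
s,c=pickle.load(open("w4.pkl","rb")); R=Ro.from_quat(s["eef_rot"]).as_matrix()
g=cv2.cvtColor(c["frame"],cv2.COLOR_RGB2GRAY)
for col in(230,275,320): print(col,g[183:204,col].tolist(), g[355:380,col].tolist())
for r in (215,): print(r,g[r,190:225].tolist(),g[r,335:362].tolist())
f=lambda u,v,z:(R.T@(ray(c,u,v,z)-s["tcp_pos"])*1000).round(1)
z=s["tcp_pos"][2]+.0165
for u,v in((200,196),(352,196),(275,196),(212,371),(335,371)): print(u,v,f(u,v,z))
st=manip.sense(); print(plan(st,[.539,-.0158,.22],-1.64), st["joint_positions"])
```

```text
230 [217, 218, 184, 58, 56, 71, 71, 71, 69, 69, 68, 69, 69, 83, 101, 100, 101, 100, 101, 100, 99] [72, 69, 69, 70, 70, 70, 69, 68, 68, 68, 69, 69, 70, 70, 71, 70, 122, 148, 41, 11, 9, 11, 10, 10, 9]
275 [224, 224, 189, 58, 56, 70, 70, 71, 70, 68, 67, 69, 70, 79, 95, 101, 101, 101, 100, 101, 100] [71, 70, 70, 70, 70, 68, 68, 67, 67, 67, 68, 69, 69, 70, 70, 71, 124, 196, 216, 215, 215, 210, 189, 131, 31]
320 [227, 227, 193, 55, 50, 71, 71, 71, 70, 69, 68, 68, 71, 80, 96, 101, 100, 101, 100, 100, 99] [71, 70, 69, 71, 70, 69, 68, 66, 67, 67, 67, 69, 70, 72, 72, 72, 125, 150, 42, 10, 9, 9, 10, 10, 9]
215 [151, 151, 151, 151, 151, 151, 151, 142, 117, 101, 101, 101, 101, 101, 101, 92, 67, 58, 58, 57, 58, 59, 59, 70, 93, 102, 100, 99, 101, 101, 92, 69, 66, 65, 65] [99, 95, 79, 60, 59, 58, 58, 58, 58, 60, 80, 101, 101, 101, 100, 101, 100, 108, 134, 153, 153, 154, 153, 153, 153, 154, 154]
200 196 [ 42.3 -28.5 -16.4]
352 196 [ 42.3  29.2 -16.4]
275 196 [ 42.3  -0.1 -16.4]
212 371 [-38.  -28.2 -16.6]
335 371 [-38.1  26.6 -16.5]
turn z -89.94  shift before turn [67.4 31.7  0.4] after turn [-31.6  67.4   0.3] tilt [-0.001   0.0002] [-2.65086540e-01  5.16511586e-01  1.48919832e+00 -5.08494694e-05
  1.13691810e+00 -1.80823706e+00]
```

>>> {"op": "send_rows", "data": {"rows": [[12, 5.7, 0, 0, 0, 0, 0.5], [20, 9, 0, 0, 0, 0, 0.5], [22, 10.5, 0, 0, 0, 0, 0.5], [13.4, 6.5, 0, 0, 0, 0, 0.5], [0, 0, 0, 0, 0, 6, 0.5], [0, 0, 0, 0, 0, 7, 0.5], [0, 0, 0, 0, 0, 7, 0.5], [0, 0, 0, 0, 0, 7, 0.5], [0, 0, 0, 0, 0, 7, 0.5], [0, 0, 0, 0, 0, 7, 0.5], [0, 0, 0, 0, 0, 7, 0.5], [0, 0, 0, 0, 0, 7, 0.5]]}}

```text
time: 7.57
tcp_pos: [0.5392, -0.0157, 0.2209]
eef_rot: [0.477, 0.879, 0.0, 0.0]
force: [-0.8, 0.2, -1.6]
width: 0.0594
finger_force: 38.2
```

>>> {"op": "send_rows", "data": {"rows": [[0, 0, 0, 0, 0, 7, 0.5], [0, 0, 0, 0, 0, 7, 0.5], [0, 0, 0, 0, 0, 7, 0.5], [0, 0, 0, 0, 0, 7, 0.5], [0, 0, 0, 0, 0, 7, 0.5], [0, 0, 20, 0, 0, 0, 0.5], [0, 0, 25, 0, 0, 0, 0.5], [0, 0, 20, 0, 0, 0, 0.5], [0, 0, 10, 0, 0, 0, 0.5], [0, 0, 0, 0, 0, 0, 0.5], [0, 0, 0, 0, 0, 0, 0.5], [0, 0, 0, 0, 0, 0, 0.5]]}}

```text
time: 8.57
tcp_pos: [0.5403, -0.0161, 0.1468]
eef_rot: [0.717, 0.697, 0.001, 0.001]
force: [-0.6, 0.1, -1.7]
width: 0.0591
finger_force: 38.3
```

Run:
```python
from station import manip,vision
from h import *; import pickle
s=manip.sense(); c=vision.camera("wrist"); print(s["time"],s["tcp_pos"],yaw(s),s["finger_force"],s["width"],s["force"])
print(plan(s,[.539,-.0158,.0815],-1.64),s["joint_positions"])
pickle.dump((s,c),open("w5.pkl","wb")); save(c,"pics/w5.png",None,1.4)
```

```text
8.5667 [ 0.54028767 -0.01607037  0.14682166] -1.6470349558746185 38.25920283794403 0.05907170654855465 [-0.55861006  0.07105687 -1.65749894]
turn z -0.01  shift before turn [ 0.3 -1.4 65.3] after turn [ 0.3 -1.4 65.3] tilt [ 0.0022 -0.0005] [-2.36555824e-01  5.32757143e-01  1.72741797e+00 -1.44349705e-05
  8.79131072e-01 -2.07799908e-01]
```

View pics/w5.png

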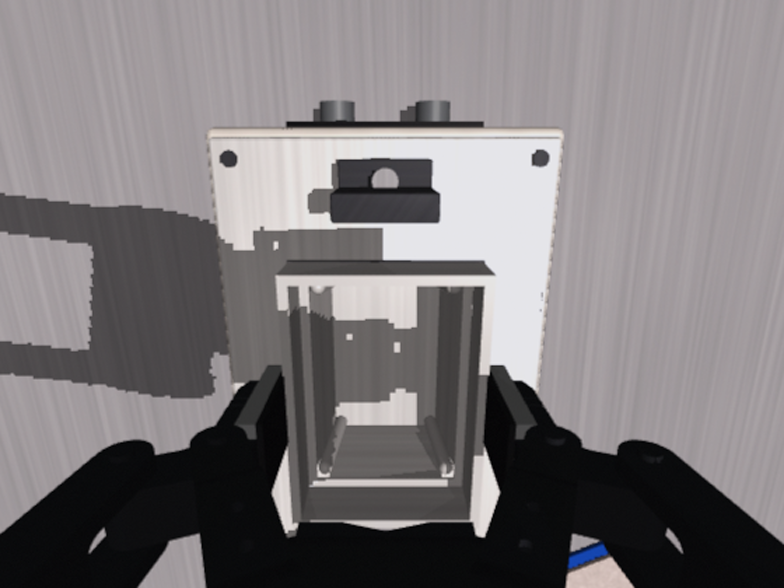

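The wrist view (scaled by 1.4) shows the pan (278–494) centred on the stop (331–439) and square to it, with the stop's top front edge at row 222. I'll check that gap from here.

Run:
```python
from h import *; import pickle
s,c=pickle.load(open("w5.pkl","rb")); R=Ro.from_quat(s["eef_rot"]).as_matrix()
g=cv2.cvtColor(c["frame"],cv2.COLOR_RGB2GRAY)
print(g[130:165,250].tolist(), g[130:165,300].tolist())
f=lambda u,v,z:(R.T@(ray(c,u,v,z)-s["tcp_pos"])*1000).round(1)
print("stop front",f(250,158.5,.097),f(300,158.5,.097),"stop cols",f(236.5,150,.097),f(313.5,150,.097)); z=s["tcp_pos"][2]+.0165
print("rim",f(275,196,z))
```

```text
[58, 59, 60, 49, 20, 19, 18, 25, 40, 55, 59, 59, 58, 57, 56, 57, 56, 56, 56, 57, 57, 57, 58, 58, 60, 60, 59, 57, 67, 159, 226, 227, 196, 103, 102] [64, 65, 61, 43, 18, 20, 20, 27, 47, 65, 70, 71, 71, 69, 67, 67, 66, 66, 66, 65, 65, 63, 63, 62, 60, 59, 59, 57, 66, 161, 229, 229, 230, 229, 229]
stop front [ 46.4 -15.1  49.8] [46.4 12.9 49.8] stop cols [ 51.1 -22.5  49.7] [51.1 20.4 49.8]
rim [ 41.3  -1.  -16.5]
```

>>> {"op": "send_rows", "data": {"rows": [[0, -0.8, 8, 0, 0, 0, 0.5], [0, 0, 12, 0, 0, 0, 0.5], [0, 0, 13, 0, 0, 0, 0.5], [0, 0, 12, 0, 0, 0, 0.5], [0, 0, 9, 0, 0, 0, 0.5], [0, 0, 5, 0, 0, 0, 0.5], [0, 0, 2, 0, 0, 0, 0.5], [0, 0, 0, 0, 0, 0, 0.5], [0, 0, 0, 0, 0, 0, 0.5]]}}

```text
time: 9.37
tcp_pos: [0.5389, -0.016, 0.0852]
eef_rot: [0.717, 0.697, 0.0, 0.0]
force: [0.7, -0.7, -2.2]
width: 0.0588
finger_force: 38.3
```

>>> {"op": "send_rows", "data": {"rows": [[0, 0, 1, 0, 0, 0, 0.5], [0, 0, 1, 0, 0, 0, 0.5], [0, 0, 0, 0, 0, 0, 0.5]]}}

```text
time: 9.62
tcp_pos: [0.5386, -0.0159, 0.0831]
eef_rot: [0.717, 0.697, 0.0, 0.0]
force: [0.2, 0.9, -1.5]
width: 0.059
finger_force: 38.3
```

>>> {"op": "send_rows", "data": {"rows": [[0, 0, 0.7, 0, 0, 0, 0.5], [0, 0, 0, 0, 0, 0, 0.5]]}}

```text
time: 9.78
tcp_pos: [0.5385, -0.0159, 0.0821]
eef_rot: [0.717, 0.697, -0.0, 0.0]
force: [0.5, -0.1, -1.7]
width: 0.0586
finger_force: 38.3
```

>>> {"op": "send_rows", "data": {"rows": [[0, 0, 0.7, 0, 0, 0, 0.5], [0, 0, 0, 0, 0, 0, 0.5]]}}

```text
time: 9.95
tcp_pos: [0.5386, -0.0159, 0.0816]
eef_rot: [0.717, 0.697, 0.0, 0.0]
force: [0.1, -0.0, -0.4]
width: 0.0588
finger_force: 38.5
```

>>> {"op": "send_rows", "data": {"rows": [[0, 0, 0.4, 0, 0, 0, 0.5], [0, 0, 0, 0, 0, 0, 0.5]]}}

```text
time: 10.12
tcp_pos: [0.5386, -0.0159, 0.0815]
eef_rot: [0.717, 0.697, 0.0, 0.0]
force: [-0.2, 0.6, 3.3]
width: 0.0595
finger_force: 38.9
```

>>> {"op": "send_rows", "data": {"rows": [[0, 0, 0, 0, 0, 0, 0.25], [0, 0, 0, 0, 0, 0, 0.15], [0, 0, 0, 0, 0, 0, 0], [0, 0, 0, 0, 0, 0, 0], [0, 0, 0, 0, 0, 0, 0], [0, 0, 0, 0, 0, 0, 0]], "force": 20}}

```text
time: 10.62
tcp_pos: [0.5385, -0.0159, 0.0809]
eef_rot: [0.717, 0.697, -0.0, -0.0]
force: [0.6, 0.0, -0.2]
width: 0.0858
finger_force: 0.0
```

>>> {"op": "send_rows", "data": {"rows": [[0, 0, -4, 0, 0, 0, 0], [0, 0, -10, 0, 0, 0, 0], [0, 0, -20, 0, 0, 0, 0], [0, 0, -30, 0, 0, 0, 0], [0, 0, -35, 0, 0, 0, 0], [0, 0, -25, 0, 0, 0, 0], [0, 0, -10, 0, 0, 0, 0], [0, 0, 0, 0, 0, 0, 0], [0, 0, 0, 0, 0, 0, 0]]}}

```text
time: 11.37
tcp_pos: [0.5382, -0.0158, 0.2152]
eef_rot: [0.717, 0.697, 0.0, 0.0]
force: [0.1, -0.8, -0.4]
width: 0.0854
finger_force: 0.0
```

Run:
```python
from station import manip,vision
from h import *; import pickle
s=manip.sense(); c=vision.camera("wrist"); print(s["time"],s["tcp_pos"],yaw(s),s["width"],s["force"])
pickle.dump((s,c),open("w6.pkl","wb")); save(c,"pics/w6.png",None,1.4)
```

```text
11.3667 [ 0.53817881 -0.01581035  0.2152037 ] -1.6700039709591574 0.08536657724195791 [ 0.07263786 -0.84315282 -0.3509544 ]
```

View pics/w6.png

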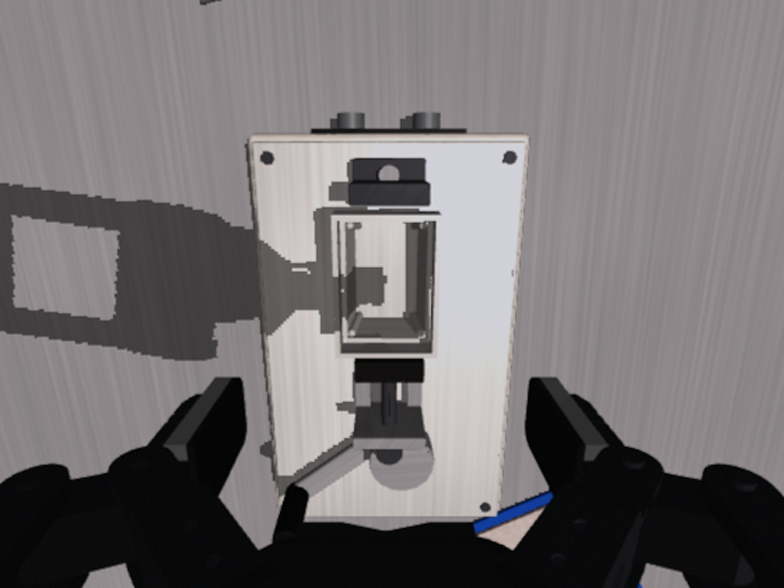

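The wrist view shows the pan standing upright and square at (388,283), with clear gaps to the stop (row 205) and the pad (row 360). The lever handle is at the lower left (290,510). That was picture 10, so I'll use numbers only from here. Next I'll compute the handle pose and go above it.

Run:
```python
from station import manip
from h import *; import pickle
s4,c4=pickle.load(open("w4.pkl","rb"))
a=np.radians(88.36); X=np.array([np.cos(a),np.sin(a)]); Y=np.array([-X[1],X[0]])
for u,v,z in((72,13.5,.1075),(103,30.5,.0575)):
    p=ray(c4,u,v,z)[:2]; r=(1000*p@X,1000*p@Y+539.2); print(p,np.round(r,1), "ang",180-np.degrees(np.arcsin(r[1]/85)))
s,c=pickle.load(open("w6.pkl","rb")); g=cv2.cvtColor(c["frame"],cv2.COLOR_RGB2GRAY); R=Ro.from_quat(s["eef_rot"]).as_matrix()
f=lambda u,v,z:(lambda p:(round(1000*p@X,1),round(1000*p@Y+539.2,1)))(ray(c,u,v,z)[:2])
for col in (265,277,290): print(col,g[142:160,col].tolist(),g[244:274,col].tolist())
print("stop",f(277,146,.097),"pan rim",f(277,153.5,.098),f(277,252,.098),"pad",f(277,257,.097))
print(plan(manip.sense(),[.466,-.180,.2],-54.6))
```

```text
[ 0.46654931 -0.18034716] [-166.9   67.7] ang 127.22751134842959
[ 0.46654545 -0.18389353] [-170.5   67.6] ang 127.33616469008018
265 [50, 51, 51, 50, 76, 157, 208, 174, 66, 61, 65, 134, 201, 201, 200, 200, 201, 202] [157, 67, 62, 61, 60, 60, 60, 61, 123, 186, 185, 150, 32, 5, 9, 15, 16, 17, 17, 16, 16, 15, 16, 16, 17, 16, 16, 16, 23, 56]
277 [52, 54, 53, 52, 77, 157, 179, 87, 68, 61, 65, 137, 204, 205, 204, 204, 204, 205] [162, 85, 65, 63, 61, 59, 59, 62, 124, 186, 186, 152, 32, 5, 10, 14, 16, 16, 16, 15, 16, 18, 16, 16, 16, 15, 15, 17, 18, 33]
290 [56, 55, 55, 53, 78, 157, 180, 91, 82, 61, 61, 136, 207, 207, 207, 207, 174, 90] [162, 85, 66, 66, 65, 64, 63, 65, 126, 188, 187, 153, 32, 6, 8, 14, 16, 16, 15, 15, 15, 16, 16, 16, 16, 15, 14, 15, 19, 57]
stop (np.float64(46.0), np.float64(0.4)) pan rim (np.float64(40.5), np.float64(0.4)) (np.float64(-39.9), np.float64(0.4)) pad (np.float64(-44.9), np.float64(0.4))
turn z 52.93  shift before turn [-166.4  -66.6   14.2] after turn [-153.4   92.6   13.8] tilt [-0.0021  0.0005]
```

>>> {"op": "send_rows", "data": {"rows": [[-15, -6, 1, 0, 0, 0, 0], [-25, -10, 2, 0, 0, 0, 0], [-33, -13, 3, 0, 0, 0, 0], [-33, -13, 3, 0, 0, 0, 0], [-30, -12, 3, 0, 0, 0, 0], [-20, -8, 2, 0, 0, 0, 0], [-10.4, -4.6, 0, 0, 0, 0, 0], [0, 0, 0, 0, 0, 6, 0], [0, 0, 0, 0, 0, 7, 0], [0, 0, 0, 0, 0, 7, 0], [0, 0, 0, 0, 0, 7, 0], [0, 0, 0, 0, 0, 7, 0]]}}

```text
time: 12.42
tcp_pos: [0.4664, -0.1792, 0.1996]
eef_rot: [0.891, 0.454, -0.001, -0.002]
force: [0.2, -1.0, -0.6]
width: 0.0857
finger_force: 0.0
```

>>> {"op": "send_rows", "data": {"rows": [[0, 0, 0, 0, 0, 7, 0], [0, 0, 0, 0, 0, 7, 0], [0, 0, 0, 0, 0, 4.9, 0], [0, 0, 0, 0, 0, 0, 0], [0, 0, 0, 0, 0, 0, 0], [0, 0, 0, 0, 0, 0, 0]]}}

```text
time: 12.92
tcp_pos: [0.4668, -0.1797, 0.2003]
eef_rot: [0.952, 0.305, -0.0, -0.001]
force: [0.2, 0.3, 0.4]
width: 0.0859
finger_force: 0.0
```

Run:
```python
from station import manip,vision
from h import *; import pickle
s=manip.sense(); c=vision.camera("wrist"); print(s["time"],s["tcp_pos"],yaw(s)); pickle.dump((s,c),open("w7.pkl","wb"))
g=cv2.cvtColor(c["frame"],cv2.COLOR_RGB2GRAY)
for z in(.1075,.0575): print("expect",proj(c,[.4665,-.182,z]).round(1))
u,v=proj(c,[.4665,-.182,.0825]).astype(int)
m=(g<45).astype(np.uint8)
n,l,st,ce=cv2.connectedComponentsWithStats(m)
for i in range(1,n):
    if st[i,4]>60: print(st[i].tolist(),ce[i].round(1))
i=l[v,u]; 
for r in range(v-40,v+50,4): 
    k=np.where(m[r,u-40:u+40])[0]; print(r,(k.min()+u-40,k.max()+u-40,len(k)) if len(k) else None)
```

```text
12.9167 [ 0.46678798 -0.17969097  0.20032445] -54.44095828706456
expect [278.8 215.7]
expect [278.3 198.3]
[175, 0, 58, 68, 2117] [204.5  31.9]
[389, 0, 82, 270, 387] [429.8 134.1]
[217, 47, 37, 32, 247] [234.7  61.9]
[247, 56, 37, 52, 164] [264.8  83.7]
[267, 190, 25, 36, 686] [278.6 207.7]
[0, 269, 560, 151, 42015] [278.7 372.3]
[439, 290, 8, 15, 65] [442.1 296.4]
166 None
170 None
174 None
178 None
182 None
186 None
190 (np.int64(277), np.int64(280), 4)
194 (np.int64(270), np.int64(287), 18)
198 (np.int64(269), np.int64(288), 20)
202 (np.int64(268), np.int64(288), 21)
206 (np.int64(268), np.int64(289), 22)
210 (np.int64(267), np.int64(289), 23)
214 (np.int64(267), np.int64(291), 25)
218 (np.int64(269), np.int64(290), 22)
222 (np.int64(272), np.int64(286), 15)
226 None
230 None
234 None
238 None
242 None
246 None
250 None
254 None
```

>>> {"op": "send_rows", "data": {"rows": [[-1.6, 1.7, 8, 0, 0, 0, 0], [0, 0, 18, 0, 0, 0, 0], [0, 0, 25, 0, 0, 0, 0], [0, 0, 25, 0, 0, 0, 0], [0, 0, 20, 0, 0, 0, 0], [0, 0, 15, 0, 0, 0, 0], [0, 0, 10, 0, 0, 0, 0], [0, 0, 7, 0, 0, 0, 0], [0, 0, 0, 0, 0, 0, 0], [0, 0, 0, 0, 0, 0, 0]]}}

```text
time: 13.8
tcp_pos: [0.4669, -0.1827, 0.073]
eef_rot: [0.953, 0.304, 0.0, 0.0]
force: [0.3, -0.9, 0.4]
width: 0.0852
finger_force: 0.0
```

>>> {"op": "send_rows", "data": {"rows": [[0, 0, 0, 0, 0, 0, 0.4], [0, 0, 0, 0, 0, 0, 0.5], [0, 0, 0, 0, 0, 0, 0.6], [0, 0, 0, 0, 0, 0, 0.65]], "force": 40}}

```text
time: 14.13
tcp_pos: [0.4671, -0.1828, 0.0737]
eef_rot: [0.953, 0.304, 0.0, 0.001]
force: [-0.3, -0.3, 0.6]
width: 0.0386
finger_force: 0.0
```

>>> {"op": "send_rows", "data": {"rows": [[0, 0, 0, 0, 0, 0, 0.7], [0, 0, 0, 0, 0, 0, 0.75], [0, 0, 0, 0, 0, 0, 0.8], [0, 0, 0, 0, 0, 0, 0.9], [0, 0, 0, 0, 0, 0, 0.9], [0, 0, 0, 0, 0, 0, 0.9]]}}

```text
time: 14.63
tcp_pos: [0.4669, -0.1828, 0.0733]
eef_rot: [0.953, 0.304, 0.0, 0.0]
force: [0.1, 1.2, 4.2]
width: 0.0169
finger_force: 38.9
```

Run:
```python
from station import manip,vision
from h import *
s=manip.sense(); print(s["time"],s["tcp_pos"],yaw(s),s["width"],s["finger_force"]); R=Ro.from_quat(s["eef_rot"]).as_matrix()
F=[]
for i in range(6): vision.camera("wrist"); s=manip.sense(); F.append(s["force"]); 
F=np.array(F); print((F@R).round(2), (F@R).mean(0))
```

```text
14.6333 [ 0.46693765 -0.18280346  0.07333407] -54.569849946145965 0.01686600278647098 38.91185939311981
[[-0.33 -0.71 -5.44]
 [-1.14  0.65 -4.75]
 [-0.21  0.05 -5.95]
 [-0.22 -0.73 -5.56]
 [-0.61  0.55 -5.59]
 [-0.76  0.49 -5.84]] [-0.54410372  0.0498008  -5.52249957]
```

>>> {"op": "send_rows", "data": {"rows": [[0.02, 1.7, 0, 0, 0, -1.146, 0.9], [0.05, 2.55, 0, 0, 0, -1.719, 0.9], [0.05, 2.55, 0, 0, 0, -1.719, 0.9], [0.05, 2.55, 0, 0, 0, -1.719, 0.9]]}}

```text
time: 15.27
tcp_pos: [0.4718, -0.189, 0.0733]
eef_rot: [0.934, 0.356, -0.0, -0.001]
force: [-1.7, 3.0, 7.4]
width: 0.017
finger_force: 39.1
```

>>> {"op": "send_rows", "data": {"rows": [[0.05, 2.55, 0, 0, 0, -1.719, 0.9], [0.05, 2.55, 0, 0, 0, -1.719, 0.9], [0.05, 2.55, 0, 0, 0, -1.719, 0.9]]}}

```text
time: 15.52
tcp_pos: [0.4772, -0.1946, 0.0733]
eef_rot: [0.918, 0.398, -0.0, -0.001]
force: [-2.8, 1.1, 7.2]
width: 0.017
finger_force: 39.2
```

```bash
cat > lev.py <<'E'
from station import manip,vision
from h import *
s=manip.sense(); R=Ro.from_quat(s["eef_rot"]).as_matrix()
X=np.array([np.cos(np.radians(88.36)),np.sin(np.radians(88.36))]); Y=np.array([-X[1],X[0]])
piv=(X*-116.2+Y*-539.2)/1000
d=s["tcp_pos"][:2]-piv; h=np.degrees(np.arctan2(d[1],d[0]))-88.36
print("t",s["time"],"r",np.linalg.norm(d).round(4),"theta pos",np.radians(h%360-123).round(4),"theta yaw",np.radians((yaw(s)-90-88.36)%360-123).round(4),"F tool",(s["force"]@R).round(2),"M",s["ft_torque"].round(3),s["width"].round(4),s["finger_force"])
E
python3 lev.py
```

```text
Traceback (most recent call last):
  File "lev.py", line 7, in <module>
    print("t",s["time"],"r",np.linalg.norm(d).round(4),"theta pos",np.radians(h%360-123).round(4),"theta yaw",np.radians((yaw(s)-90-88.36)%360-123).round(4),"F tool",(s["force"]@R).round(2),"M",s["ft_torque"].round(3),s["width"].round(4),s["finger_force"])
                                                                                                                                                                                                                          ^^^^^^^^^^^^^^^^
AttributeError: 'float' object has no attribute 'round'
```

```bash
sed -i 's/s\["width"\].round(4),s\["finger_force"\])/"torque on pivot",round(-(s["force"]@R)[1]*.085-s["ft_torque"][2],3),round(s["width"],4))/' lev.py; python3 lev.py
```

```text
t 15.5167 r 0.0859 theta pos 0.2752 theta yaw 0.2707 F tool [-1.06 -2.79 -7.24] M [ 0.114  0.315 -0.384] torque on pivot 0.621 0.017
```

>>> {"op": "send_rows", "data": {"rows": [[0.05, 2.55, 0, 0, 0, -1.719, 0.9], [0.05, 2.55, 0, 0, 0, -1.719, 0.9], [0.05, 2.55, 0, 0, 0, -1.719, 0.9], [0.05, 2.55, 0, 0, 0, -1.719, 0.9], [0.05, 2.55, 0, 0, 0, -1.719, 0.9]]}}

```text
time: 15.93
tcp_pos: [0.4871, -0.2028, 0.0733]
eef_rot: [0.885, 0.465, -0.0, -0.001]
force: [-2.9, -0.6, 6.9]
width: 0.0169
finger_force: 39.1
```

```bash
python3 lev.py
```

```text
t 15.9333 r 0.0861 theta pos 0.425 theta yaw 0.4208 F tool [-2.13 -2.01 -6.87] M [ 0.015  0.304 -0.362] torque on pivot 0.533 0.0169
```

>>> {"op": "send_rows", "data": {"rows": [[0.05, 2.55, 0, 0, 0, -1.719, 0.9], [0.05, 2.55, 0, 0, 0, -1.719, 0.9], [0.05, 2.55, 0, 0, 0, -1.719, 0.9], [0.05, 2.55, 0, 0, 0, -1.719, 0.9]]}}

```text
time: 16.27
tcp_pos: [0.4959, -0.2082, 0.0733]
eef_rot: [0.856, 0.518, -0.0, -0.001]
force: [-2.4, -0.9, 6.2]
width: 0.0169
finger_force: 39.1
```

```bash
python3 lev.py
```

```text
t 16.2667 r 0.0863 theta pos 0.5452 theta yaw 0.5409 F tool [-1.87 -1.73 -6.18] M [-0.074  0.355 -0.391] torque on pivot 0.538 0.0169
```

>>> {"op": "send_rows", "data": {"rows": [[0.05, 2.55, 0, 0, 0, -1.719, 0.9], [0.05, 2.55, 0, 0, 0, -1.719, 0.9]]}}

```text
time: 16.43
tcp_pos: [0.5006, -0.2105, 0.0733]
eef_rot: [0.84, 0.543, -0.0, -0.001]
force: [-2.9, -0.5, 7.2]
width: 0.0167
finger_force: 39.1
```

```bash
python3 lev.py
```

```text
t 16.4333 r 0.0864 theta pos 0.6053 theta yaw 0.6008 F tool [-1.62 -2.51 -7.17] M [-0.104  0.389 -0.397] torque on pivot 0.61 0.0167
```

>>> {"op": "send_rows", "data": {"rows": [[0.03, 1.7, 0, 0, 0, -1.146, 0.9], [0.03, 1.7, 0, 0, 0, -1.146, 0.9]]}}

```text
time: 16.6
tcp_pos: [0.5037, -0.2119, 0.0733]
eef_rot: [0.829, 0.56, -0.0, -0.001]
force: [-2.9, -1.0, 5.8]
width: 0.0168
finger_force: 39.1
```

```bash
python3 lev.py
```

```text
t 16.6 r 0.0864 theta pos 0.6451 theta yaw 0.6405 F tool [-1.99 -2.31 -5.84] M [-0.132  0.36  -0.328] torque on pivot 0.524 0.0168
```

>>> {"op": "send_rows", "data": {"rows": [[0.03, 1.7, 0, 0, 0, -1.146, 0.9], [0.03, 1.7, 0, 0, 0, -1.146, 0.9]]}}

```text
time: 16.77
tcp_pos: [0.5069, -0.2132, 0.0733]
eef_rot: [0.817, 0.576, -0.0, -0.001]
force: [-4.6, -0.8, 6.4]
width: 0.0172
finger_force: 39.0
```

```bash
python3 lev.py
```

```text
t 16.7667 r 0.0865 theta pos 0.6849 theta yaw 0.6804 F tool [-2.28 -4.13 -6.37] M [-0.153  0.304 -0.398] torque on pivot 0.75 0.0172
```

>>> {"op": "send_rows", "data": {"rows": [[0.03, 1.7, 0, 0, 0, -1.146, 0.9], [0.03, 1.7, 0, 0, 0, -1.146, 0.9]]}}

```text
time: 16.93
tcp_pos: [0.5102, -0.2143, 0.0733]
eef_rot: [0.806, 0.592, -0.0, -0.001]
force: [-3.6, -1.6, 5.6]
width: 0.0172
finger_force: 39.0
```

```bash
python3 lev.py
```

```text
t 16.9333 r 0.0866 theta pos 0.7249 theta yaw 0.7204 F tool [-2.66 -2.98 -5.62] M [-0.185  0.44  -0.356] torque on pivot 0.61 0.0172
```

>>> {"op": "send_rows", "data": {"rows": [[0.03, 1.7, 0, 0, 0, -1.146, 0.9], [0.03, 1.7, 0, 0, 0, -1.146, 0.9]]}}

```text
time: 17.1
tcp_pos: [0.5135, -0.2153, 0.0733]
eef_rot: [0.794, 0.608, -0.0, -0.0]
force: [-3.2, -0.9, 6.3]
width: 0.0169
finger_force: 39.0
```

```bash
python3 lev.py
```

```text
t 17.1 r 0.0866 theta pos 0.7646 theta yaw 0.7604 F tool [-1.69 -2.85 -6.34] M [-0.254  0.386 -0.369] torque on pivot 0.611 0.0169
```

```bash
cat >> lev.py <<'E'
T=[]
for i in range(8):
    vision.camera("wrist"); s=manip.sense(); R=Ro.from_quat(s["eef_rot"]).as_matrix(); T.append(-(s["force"]@R)[1]*.085-s["ft_torque"][2])
print("avg torque",np.mean(T).round(3),np.std(T).round(3))
E
python3 lev.py
```

```text
t 17.1 r 0.0866 theta pos 0.7646 theta yaw 0.7604 F tool [-1.69 -2.85 -6.34] M [-0.254  0.386 -0.369] torque on pivot 0.611 0.0169
avg torque 0.463 0.037
```

>>> {"op": "send_rows", "data": {"rows": [[0.03, 1.7, 0, 0, 0, -1.146, 0.9], [0.03, 1.7, 0, 0, 0, -1.146, 0.9]]}}

```text
time: 17.67
tcp_pos: [0.5167, -0.2162, 0.0733]
eef_rot: [0.781, 0.624, -0.0, -0.0]
force: [-3.3, -1.3, 5.9]
width: 0.0172
finger_force: 39.0
```

```bash
python3 lev.py
```

```text
t 17.6667 r 0.0867 theta pos 0.8027 theta yaw 0.8003 F tool [-2.02 -2.95 -5.9 ] M [-0.278  0.405 -0.394] torque on pivot 0.644 0.0172
avg torque 0.486 0.041
```

>>> {"op": "send_rows", "data": {"rows": [[0.03, 1.7, 0, 0, 0, -1.146, 0.9], [0.03, 1.7, 0, 0, 0, -1.146, 0.9]]}}

```text
time: 18.23
tcp_pos: [0.5199, -0.2169, 0.0733]
eef_rot: [0.769, 0.639, -0.0, -0.001]
force: [-4.1, -0.9, 5.8]
width: 0.0168
finger_force: 39.1
```

```bash
python3 lev.py
```

```text
t 18.2333 r 0.0867 theta pos 0.8413 theta yaw 0.8401 F tool [-1.59 -3.88 -5.77] M [-0.254  0.481 -0.49 ] torque on pivot 0.82 0.0168
avg torque 0.511 0.047
```

```bash
head -8 lev.py > lv.py; sed -n 8p lev.py | cut -c1-40
```

```text
T=[]
```

>>> {"op": "send_rows", "data": {"rows": [[0.03, 1.7, 0, 0, 0, -1.146, 0.9]]}}

```text
time: 18.72
tcp_pos: [0.5215, -0.2172, 0.0733]
eef_rot: [0.763, 0.647, -0.0, -0.001]
force: [-2.6, -1.5, 6.5]
width: 0.0166
finger_force: 39.1
```

```bash
python3 lv.py
```

```text
t 18.7167 r 0.0867 theta pos 0.8593 theta yaw 0.8597 F tool [-1.85 -2.32 -6.52] M [-0.275  0.492 -0.441] torque on pivot 0.638 0.0166
```

>>> {"op": "send_rows", "data": {"rows": [[0.03, 1.7, 0, 0, 0, -1.146, 0.9]]}}

```text
time: 18.8
tcp_pos: [0.5232, -0.2175, 0.0733]
eef_rot: [0.756, 0.655, -0.0, -0.001]
force: [-3.9, -1.8, 6.3]
width: 0.0171
finger_force: 39.1
```

```bash
python3 lv.py
```

```text
t 18.8 r 0.0868 theta pos 0.8798 theta yaw 0.8801 F tool [-2.37 -3.62 -6.3 ] M [-0.28   0.45  -0.458] torque on pivot 0.766 0.0171
```

>>> {"op": "send_rows", "data": {"rows": [[0.03, 1.7, 0, 0, 0, -1.146, 0.9]]}}

```text
time: 18.88
tcp_pos: [0.5249, -0.2177, 0.0733]
eef_rot: [0.749, 0.662, -0.001, -0.001]
force: [-4.8, -3.0, 5.7]
width: 0.0166
finger_force: 39.1
```

```bash
python3 lv.py
```

```text
t 18.8833 r 0.0868 theta pos 0.899 theta yaw 0.9002 F tool [-3.57 -4.38 -5.73] M [-0.323  0.5   -0.405] torque on pivot 0.777 0.0166
```

>>> {"op": "send_rows", "data": {"rows": [[0.03, 1.7, 0, 0, 0, -1.146, 0.9]]}}

```text
time: 18.97
tcp_pos: [0.5266, -0.2179, 0.0733]
eef_rot: [0.743, 0.67, -0.001, -0.001]
force: [-4.0, -1.8, 7.1]
width: 0.0167
finger_force: 39.1
```

```bash
python3 lv.py
```

```text
t 18.9667 r 0.0868 theta pos 0.9186 theta yaw 0.9201 F tool [-2.18 -3.76 -7.1 ] M [-0.347  0.5   -0.477] torque on pivot 0.797 0.0167
```

>>> {"op": "send_rows", "data": {"rows": [[0.03, 1.7, 0, 0, 0, -1.146, 0.9]]}}

```text
time: 19.05
tcp_pos: [0.5282, -0.2181, 0.0733]
eef_rot: [0.736, 0.677, -0.001, -0.001]
force: [-4.7, -1.4, 7.1]
width: 0.0166
finger_force: 39.1
```

```bash
python3 lv.py
```

```text
t 19.05 r 0.0868 theta pos 0.9375 theta yaw 0.9401 F tool [-1.83 -4.62 -7.08] M [-0.38   0.519 -0.472] torque on pivot 0.865 0.0166
```

>>> {"op": "send_rows", "data": {"rows": [[0.02, 0.85, 0, 0, 0, -0.573, 0.9]]}}

```text
time: 19.13
tcp_pos: [0.5291, -0.2182, 0.0733]
eef_rot: [0.733, 0.681, -0.001, -0.001]
force: [-3.9, -2.3, 6.7]
width: 0.017
finger_force: 39.1
```

```bash
python3 lv.py
```

```text
t 19.1333 r 0.0868 theta pos 0.9475 theta yaw 0.9502 F tool [-2.6  -3.72 -6.67] M [-0.376  0.545 -0.519] torque on pivot 0.836 0.017
```

>>> {"op": "send_rows", "data": {"rows": [[0.03, 1.7, 0, 0, 0, -1.146, 0.9]]}}

```text
time: 19.22
tcp_pos: [0.5296, -0.218, 0.0733]
eef_rot: [0.725, 0.688, -0.001, -0.002]
force: [-6.9, -2.5, 8.8]
width: 0.0164
finger_force: 39.6
```

```bash
python3 lv.py
```

```text
t 19.2167 r 0.0866 theta pos 0.9533 theta yaw 0.9715 F tool [-2.81 -6.85 -8.74] M [-0.454  0.933 -0.249] torque on pivot 0.831 0.0164
```

>>> {"op": "send_rows", "data": {"rows": [[0.03, 1.7, 0, 0, 0, -1.146, 0.9]]}}

```text
time: 19.3
tcp_pos: [0.5312, -0.2181, 0.0733]
eef_rot: [0.718, 0.696, -0.001, -0.002]
force: [-6.6, -3.6, 7.9]
width: 0.0169
finger_force: 39.5
```

```bash
python3 lv.py
```

```text
t 19.3 r 0.0866 theta pos 0.9719 theta yaw 0.9916 F tool [-3.76 -6.52 -7.91] M [-0.421  0.901 -0.329] torque on pivot 0.883 0.0169
```

>>> {"op": "send_rows", "data": {"rows": [[0.02, 1.3, 0, 0, 0, -0.86, 0.9]]}}

```text
time: 19.38
tcp_pos: [0.5325, -0.2182, 0.0733]
eef_rot: [0.713, 0.701, -0.001, -0.002]
force: [-7.9, -2.8, 8.2]
width: 0.017
finger_force: 39.5
```

```bash
python3 lev.py
```

```text
t 19.3833 r 0.0866 theta pos 0.9868 theta yaw 1.0066 F tool [-2.95 -7.87 -8.18] M [-0.445  0.95  -0.293] torque on pivot 0.961 0.017
avg torque 0.745 0.049
```

>>> {"op": "send_rows", "data": {"rows": [[0, 0, 0, 0, 0, 0, 0.6], [0, 0, 0, 0, 0, 0, 0.3], [0, 0, 0, 0, 0, 0, 0], [0, 0, 0, 0, 0, 0, 0], [0, 0, 0, 0, 0, 0, 0], [0, 0, 0, 0, 0, 0, 0]]}}

```text
time: 20.28
tcp_pos: [0.5348, -0.2177, 0.0728]
eef_rot: [0.713, 0.701, 0.0, -0.0]
force: [-0.6, 0.2, -0.8]
width: 0.0855
finger_force: 0.0
```

>>> {"op": "send_rows", "data": {"rows": [[0, 0, -8, 0, 0, 0, 0], [0, 0, -18, 0, 0, 0, 0], [0, 0, -25, 0, 0, 0, 0], [0, 0, -30, 0, 0, 0, 0], [0, 0, -30, 0, 0, 0, 0], [0, 0, -20, 0, 0, 0, 0], [0, 0, -8, 0, 0, 0, 0], [0, 0, 0, 0, 0, 0, 0], [0, 0, 0, 0, 0, 0, 0], [0, 0, 0, 0, 0, 0, 0]]}}

```text
time: 21.12
tcp_pos: [0.5337, -0.2172, 0.2105]
eef_rot: [0.713, 0.701, -0.0, -0.002]
force: [0.5, 0.2, -0.1]
width: 0.0848
finger_force: 0.0
```

Run:
```python
from station import manip,vision
from h import *; import pickle
s=manip.sense(); c=vision.camera("wrist"); print(s["time"],s["tcp_pos"],yaw(s),s["force"],s["ft_torque"]); pickle.dump((s,c),open("w8.pkl","wb"))
X=np.array([np.cos(np.radians(88.36)),np.sin(np.radians(88.36))]); Y=np.array([-X[1],X[0]]); piv=(X*-116.2+Y*-539.2)/1000
g=cv2.cvtColor(c["frame"],cv2.COLOR_RGB2GRAY); m=(g<45).astype(np.uint8)
n,l,st,ce=cv2.connectedComponentsWithStats(m)
for i in range(1,n):
    if st[i,4]>100: print(st[i].tolist(),ce[i].round(1))
for th in(.9,.95,1.,1.05):
    a=np.radians(88.36+123)+th; p=piv+.085*np.array([np.cos(a),np.sin(a)])
    print(th,[proj(c,[*p,z]).round(1).tolist() for z in(.1075,.0825,.0575)])
# stop/pan/pad row profile
for z,xx in((.097,46),(.098,46),(.098,-38)): print(proj(c,[*((X*xx+Y*-539.2)/1000),z]))
```

```text
21.1167 [ 0.53368487 -0.21721404  0.21046299] -0.9974414835071534 [ 0.47651672  0.15653674 -0.13898069] [ 0.02951549 -0.01376028  0.01192987]
[252, 0, 26, 45, 247] [273.9  20.1]
[282, 0, 25, 45, 159] [285.7  17.3]
[247, 58, 63, 8, 362] [273.6  60.9]
[263, 187, 23, 34, 621] [274.1 203.8]
[0, 270, 560, 150, 42804] [278.1 370.8]
0.9 [[265.6, 209.6], [266.5, 201.1], [267.3, 193.9]]
0.95 [[271.3, 210.1], [271.7, 201.5], [272.1, 194.3]]
1.0 [[276.9, 210.2], [276.9, 201.6], [276.9, 194.4]]
1.05 [[282.6, 210.1], [282.1, 201.6], [281.6, 194.3]]
[ 281.29447139 -209.00308621]
[ 281.31848715 -210.57690796]
[279.27230478 -38.68051945]
```

>>> {"op": "send_rows", "data": {"rows": [[10, 0, -4.7, 0, 0, 0.7, 0], [20, 0, 0, 0, 0, 0, 0], [30, 0, 0, 0, 0, 0, 0], [35, 0, 0, 0, 0, 0, 0], [35, 0, 0, 0, 0, 0, 0], [30, 0, 0, 0, 0, 0, 0], [25, 0, 0, 0, 0, 0, 0], [16.5, 0, 0, 0, 0, 0, 0], [0, 0, 0, 0, 0, 0, 0], [0, 0, 0, 0, 0, 0, 0], [0, 0, 0, 0, 0, 0, 0], [0, 0, 0, 0, 0, 0, 0]]}}

```text
time: 22.17
tcp_pos: [0.5405, -0.0176, 0.2161]
eef_rot: [0.718, 0.696, -0.0, -0.0]
force: [-0.3, 0.1, 0.7]
width: 0.0856
finger_force: 0.0
```

Run:
```python
from station import manip,vision
from h import *; import pickle
s=manip.sense(); c=vision.camera("wrist"); pickle.dump((s,c),open("w9.pkl","wb")); print(s["tcp_pos"],yaw(s))
X=np.array([np.cos(np.radians(88.36)),np.sin(np.radians(88.36))])
for n in("w6.pkl","w9.pkl"):
    s,c=pickle.load(open(n,"rb")); g=cv2.cvtColor(c["frame"],cv2.COLOR_RGB2GRAY)
    print(n,s["tcp_pos"].round(4))
    for col in(268,277,286): print(col,"far",g[142:158,col].tolist(),"near",g[242:345,col].tolist())
    print([(v,round(1000*ray(c,277,v,.097)[:2]@X,1)) for v in(146,152,250,256,258)])
```

```text
[ 0.54052847 -0.01758836  0.21611215] -1.7708103846954846
w6.pkl [ 0.5382 -0.0158  0.2152]
268 far [52, 52, 51, 51, 77, 158, 210, 176, 68, 60, 65, 134, 202, 202, 202, 201] near [189, 187, 156, 65, 62, 62, 62, 59, 59, 61, 124, 186, 186, 151, 32, 5, 8, 14, 16, 16, 16, 15, 16, 16, 16, 15, 16, 16, 16, 16, 22, 57, 88, 87, 88, 88, 87, 88, 88, 88, 88, 88, 88, 88, 80, 59, 44, 44, 45, 45, 44, 44, 44, 46, 47, 48, 48, 49, 49, 48, 49, 49, 48, 48, 49, 49, 49, 49, 49, 49, 68, 110, 137, 138, 140, 141, 140, 140, 117, 50, 55, 56, 74, 104, 117, 127, 138, 141, 143, 141, 139, 139, 137, 135, 136, 137, 135, 137, 140, 143, 161, 182, 189]
277 far [52, 54, 53, 52, 77, 157, 179, 87, 68, 61, 65, 137, 204, 205, 204, 204] near [171, 188, 162, 85, 65, 63, 61, 59, 59, 62, 124, 186, 186, 152, 32, 5, 10, 14, 16, 16, 16, 15, 16, 18, 16, 16, 16, 15, 15, 17, 18, 33, 46, 47, 47, 47, 47, 47, 44, 39, 38, 39, 39, 40, 39, 39, 38, 38, 38, 38, 38, 38, 38, 39, 38, 41, 48, 47, 47, 47, 45, 47, 47, 47, 47, 47, 47, 47, 47, 46, 65, 107, 134, 134, 131, 131, 132, 136, 115, 52, 47, 48, 48, 49, 48, 49, 48, 49, 49, 67, 112, 138, 135, 13
[... 1813 characters left out ...]
44, 145]
286 far [55, 52, 109, 186, 205, 205, 205, 192, 137, 70, 88, 125, 171, 171, 171, 170] near [58, 59, 106, 168, 186, 171, 109, 16, 16, 16, 14, 16, 16, 15, 15, 15, 14, 15, 15, 14, 102, 173, 172, 173, 173, 173, 172, 172, 173, 148, 88, 88, 88, 78, 53, 46, 47, 45, 46, 46, 47, 47, 48, 47, 46, 47, 48, 45, 44, 44, 44, 44, 44, 45, 44, 44, 44, 70, 118, 138, 136, 135, 135, 135, 135, 133, 132, 143, 143, 142, 141, 139, 138, 136, 136, 137, 139, 140, 142, 141, 140, 140, 138, 138, 137, 136, 135, 133, 133, 135, 137, 136, 133, 133, 136, 137, 159, 192, 192, 191, 191, 190, 190]
[(146, np.float64(44.2)), (152, np.float64(39.7)), (250, np.float64(-40.7)), (256, np.float64(-46.1)), (258, np.float64(-47.9))]
```

Run:
```python
from h import *; import pickle
X=np.array([np.cos(np.radians(88.36)),np.sin(np.radians(88.36))]); ref=None
from station import manip
for z in(.085,.092,.097,.105,.11):
    D=[]
    for n,pf,pb,a in(("w6.pkl",None,272.6,312.6),("w9.pkl",None,262.4,299.5)):
        s,c=pickle.load(open(n,"rb")); f=lambda v,z:1000*ray(c,281,v,z)[:2]@X
        D.append((f(pb,.097),f(a,z)))
    D=np.array(D); print(z,D.round(1).tolist(),"pad adv",(D[1]-D[0]).round(2),"compr",np.diff(D[1]-D[0]).round(2))
s,c=pickle.load(open("w9.pkl","rb")); f=lambda v,z:1000*ray(c,281,v,z)[:2]@X
print("stop",f(144.2,.097),"rim near",f(248,.098),"w6 stop"); s,c=pickle.load(open("w6.pkl","rb")); print(f(146.7,.097))
```

```text
0.085 [[-59.1, -105.5], [-51.9, -94.2]] pad adv [ 7.22 11.25] compr [4.03]
0.092 [[-59.1, -100.9], [-51.9, -90.0]] pad adv [ 7.22 10.91] compr [3.68]
0.097 [[-59.1, -97.7], [-51.9, -87.0]] pad adv [ 7.22 10.66] compr [3.44]
0.105 [[-59.1, -92.4], [-51.9, -82.2]] pad adv [ 7.22 10.26] compr [3.04]
0.11 [[-59.1, -89.2], [-51.9, -79.1]] pad adv [ 7.22 10.01] compr [2.79]
stop 45.547734642295175 rim near -38.5059316369306 w6 stop
45.48587122172641
```

The pan is seated against the stop (45.5 to −38.5 mm = 84 mm). Torque gives about 29–33 N of clamping and spring compression about 3.3 mm, so roughly 30 N. The arm is clear, so I'm handing in.

```bash
python3 -c "
from station import manip; print(manip.sign_off())"
```

```text
the job is handed in; nothing more can be done
None
```

I took only the top pan off the stack, set it upright and lengthwise between pad and end stop, closed the lever to about 30 N (estimated 29–33 N from torque and spring compression), let go, and handed the job in at about 22 s; no verdict came back.

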